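Clamp a specimen-cutting die and prove that its clamp screw holds

TASK

Push the cutting die with the red pull bow fully home against the end stop of its holder, then swing the clamp lever clockwise (seen from above) until the screw bites, and lean on its ball end with a steady 12 N or so, never more than 25 N, for a second or two to make sure that it does not turn any further. Then hook the bow from inside (or pinch it) and tug it steadily away from the stop with about 10 N for most of a second, to check that the die does not slip. Leave the die home and clamped, and do not disturb the spare die, the mallet, the jar or the gauge.

Things in the scene. Friction and masses are not known exactly. Their poses are not given: they have to be found in the camera images.
- holder: Die holder fixed to the bench: base 96 (x) x 200 (y) x 14 mm, side rails to 34 mm high with a 60 mm wide channel between, an end stop at the channel's -y end, and 25 to 75 mm to -y of the origin a purple bridge, 60 mm high, with the clamp screw. Origin: on the bench, on the channel's middle line; y along the channel from stop to open end (base spans -105 to +95 mm), z up.
- die: Cutting die loose in the channel, 0.55 to 0.85 kg: blue plate 56 x 210 x 12 mm with a dumbbell knife standing 18 mm above it and a red pull bow at its outer end. Origin: centre of the plate's underside, 14 mm above the bench; y along the plate towards the bow. Home against the stop its origin is at y = +15 mm in the holder's frame; it starts 10 to 30 mm short. Unclamped it slides with 3 to 7 N.
- bow: Pull bow fixed to the die: red bar 11 mm thick, 56 mm long, across the channel on two posts, 5 mm from the plate's outer end. Origin: middle of the bar, 56.5 mm above the bench, 30 mm above the plate. y points outwards, away from the stop. Inside the bow the plate is free for 37 mm up to the knife, room for fingertips to hook the bar. Die home: bar at y = 114.5 mm in the holder's frame.
- lever: Black clamp lever on the screw. Origin on the screw's axis, 58 mm above the bench; x out along the arm, z up. Arm: 12 mm bar, 86 mm above the bench; hub top 97 mm. Clockwise from above tightens: 2 to 4 N at the ball for 0.4 to 1.0 rad, then it bites, at an angle that varies (lever indexed on its screw), and the force climbs 1 to 2 N per mm. It stays where left, springing back slightly when let go.
- lever_ball (a point): Centre of the orange ball, 25 mm in diameter, at the lever's end, 92 mm from the screw's axis, 86 mm above the bench. At the start the lever stands out over the holder's -x side, within about 0.75 rad of its -x direction; tightening swings the ball towards the holder's +y.
- screw_axis (a point): Point on the clamp screw's upright axis at the height of the ball (86 mm above the bench), 50 mm to the -y side of the holder's origin.
- pad: Brass pressure pad, 24 mm in diameter, at the screw's foot under the bridge. Origin: centre of its underside, which starts 3 to 6 mm above the die's plate. It goes down about 6 mm per rad of the lever without turning.
- spare_die: Bystander: spare cutting die, blue plate 56 x 130 x 12 mm with a knife, loose on the bench. Origin: centre of its underside.
- mallet: Bystander: brass-headed mallet with a wooden handle, about 0.26 m long, lying on the bench. Origin: on its underside.
- jar: Bystander: jar of screws, 60 mm in diameter, 75 mm tall, white lid. Origin: centre of its underside.
- gauge: Bystander: dial thickness gauge on a grey foot 70 x 100 mm, 146 mm tall. Origin: centre of its underside.
Not all that is in view belongs to the job. Of the things that look like the holder, the largest one is meant.

How it is judged:
By the outcome, as a careful person would: the job done as asked, in the order asked, and still so for the second after the job is handed in, with the robot touching nothing.
It also fails if it takes over 58 s, if anything falls off the work surface, if the arm or the gripper's body presses on something with over 40 N, if the wrist force passes 120 N, or if a joint passes its speed limit or range.

ROBOT

A 6-joint arm with a two-finger parallel gripper is mounted at the origin on the work surface. World frame = base frame: x ahead of the robot, y to its left, z up, the work surface at z = 0. Lengths are in mm, angles in rad, forces in N, time in s.
With the tool pointing down it reaches from about 275 to 750 mm from the base axis. Payload 10.2 kg.
Tool frame: the origin (TCP) lies midway between the tips of the shut fingers; the grasp point (between the pads) lies 19 mm behind it; z points along the fingers, y is the direction in which the jaws open and shut (so a half turn about z gives the same grasp; the last joint's range is limited). The gripper opens to 85 mm and grips with 20 to 120 N. Pads are 22 mm wide; open, the fingers measure 114 mm over their backs; the gripper's body (76 mm by 85 mm) begins 54 mm behind the grasp point. The pads swing forward as they close: fully open they stand 13 mm farther back than shut.
Start: joints at [-0.223, 0.313, 1.498, -0, 1.331, -0.223], TCP at [525.006, -0.013, 198.794] pointing down, gripper open.
Joint ranges: [-2.94, 2.94], [-0.97, 2.17], [0.19, 2.56], [-1.23, 4.37], [0.02, 3.11], [-2.88, 2.88]. Speed limits (rad/s): [2.39, 2.39, 3.01, 3.14, 3.14, 3.14].

INTERFACE

Orientations are given as a unit quaternion [w, x, y, z].
In Python, from rig import sense, optics, ctrl gives the robot as it stands.
- The arm moves only by the tool play_rows, never from a script. Its argument "plan" is a list of rows, each a list of 7 numbers: the shift along the world's x, y, z in mm, then the turn, a rotation vector about the world's x, y, z in rad, then the opening, from -1 (shut) to 1 (fully open), so that 0 is half open. A call has 1 to 5 rows; each row shifts and turns the pose as measured when the row begins; what a row does not reach is not made up. A row lasts 1/12 s, in which the tool goes at most 41.7 mm and 7.16 degrees, less where a joint would pass 70% of its speed; a pose out of reach is approached as far as the arm can. A call is refused whole if a number of a shift passes 41.7 or a number of a turn 0.125, either way. A call with a gripper value outside its range is refused whole. The fingers move at their own pace and stop on an object; "grip_force" is the grip in N (left out, the last holds). Time passes only in rows, so rows that do not move let the fingers close. It gives the time, the measured TCP pose, the force and the opening at its end, in the units of the state.
- sense(): the state, without advancing time (a new reading comes with each control period).
- optics.capture(name): name is "scene" or "side" or "wrist"; returns a dict with "img" (480x640x3 uint8, blue, green, red), "fx", "fy", "cx", "cy" (pixels), "dist" ([k1, k2, p1, p2, k3] as OpenCV has them; the pictures are not rectified), "world_to_cam" (4x4, takes a point from world to camera coordinates). Camera axes: x right, y up, looking along -z (the intrinsics and any distortion apply to the point x, -y, -z); pixel columns grow to the right and rows downward; lengths in mm; the calibration is good to about 2 mm. A picture is of the moment at which its call begins. There is no depth.
- ctrl.finish_job(): hands the job in, once; it reports no verdict.
The state is a dict: "time_s": time; "joints": joint angles; "dq": joint speeds; "tau": joint torques, N m; "eef_pos": TCP position; "ee_rot": TCP orientation; "force": force on the tool from outside, world axes, zero at the start; "wrist_torque": the same for the moment, N m; "grip_width": opening from 0.0 (shut) to 1.0 (fully open).
Only numpy, scipy, OpenCV 4.12 (cv2) and the standard library are available. Lean on these libraries where they do the work, as an engineer would, in place of code of your own. Each camera call takes 0.05 s, during which the arm holds its last target. There are 200 camera calls.

## Working session

There is one attempt and no reset: what is moved stays moved. The work goes in short steps, Python scripts to look and compute and a tool call to move; the robot and the scene stay as the last step left them, time stands still between calls to the robot, and variables do not carry over. Pictures are saved under pics/ and viewed, about 8 in all and at most 12, crops included, and the job is handed in when it is done.

Besides the shell and the picture viewer there is one more tool, called as name(argument=value, ...), one argument or row to a line, values as JSON. play_rows: Moves the arm, as the interface text tells. Its arguments: {"type":"object","properties":{"plan":{"type":"array"},"grip_force":{"type":"number"}},"required":["plan"]}

```bash
mkdir -p pics && cat > h.py <<'E'
import numpy as np, cv2
from rig import sense, optics, ctrl
def cap(n,f=None):
    c=optics.capture(n)
    if f: cv2.imwrite('pics/'+f,c['img'])
    return c
def ray(c,uv):
    K=np.array([[c['fx'],0,c['cx']],[0,c['fy'],c['cy']],[0,0,1.]])
    p=cv2.undistortPoints(np.array([[uv]],float),K,np.array(c['dist'],float))[0,0]
    M=np.array(c['world_to_cam']);R=M[:3,:3];t=M[:3,3]
    d=R.T@np.array([p[0],-p[1],-1.]);o=-R.T@t
    return o,d/np.linalg.norm(d)
def onz(c,uv,z):
    o,d=ray(c,uv);return o+d*(z-o[2])/d[2]
def tri(c1,u1,c2,u2):
    o1,d1=ray(c1,u1);o2,d2=ray(c2,u2)
    s=np.linalg.lstsq(np.c_[d1,-d2],o2-o1,rcond=None)[0]
    a=o1+s[0]*d1;b=o2+s[1]*d2
    return (a+b)/2,np.linalg.norm(a-b)
def blobs(img,lo,hi,amin=60):
    h=cv2.cvtColor(img,cv2.COLOR_BGR2HSV)
    m=cv2.inRange(h,np.array(lo),np.array(hi))
    n,_,s,ce=cv2.connectedComponentsWithStats(m)
    return [(tuple(np.round(ce[i],1)),s[i].tolist()) for i in range(1,n) if s[i][4]>=amin]
E
python3 - <<'E'
from h import *
ims=[]
for n in('scene','side','wrist'):
    c=cap(n,n+'0.png'); o,d=ray(c,(320,240)); print(n,o.round(),d.round(2)); ims.append(c['img'])
    for nm,lo,hi in(('red',(0,150,70),(6,255,255)),('orange',(8,150,100),(20,255,255)),('purple',(125,60,40),(160,255,255))):
        print(nm,blobs(c['img'],lo,hi))
print(sense())
E
```

```text
scene [1234. -746.  786.] [-0.53  0.6  -0.6 ]
red []
orange [((np.float64(170.5), np.float64(315.1)), [158, 305, 25, 22, 152])]
purple [((np.float64(137.2), np.float64(70.0)), [35, 0, 168, 179, 5201]), ((np.float64(242.6), np.float64(221.4)), [230, 215, 25, 13, 160]), ((np.float64(304.1), np.float64(256.1)), [282, 246, 42, 21, 393]), ((np.float64(388.7), np.float64(285.9)), [376, 279, 26, 15, 206])]
side [226. 856. 823.] [ 0.26 -0.74 -0.61]
red [((np.float64(303.6), np.float64(282.6)), [293, 281, 23, 4, 85])]
orange [((np.float64(398.9), np.float64(208.4)), [363, 193, 83, 31, 409])]
purple [((np.float64(307.3), np.float64(238.0)), [290, 231, 35, 14, 381]), ((np.float64(232.5), np.float64(238.5)), [221, 233, 24, 11, 179]), ((np.float64(389.5), np.float64(266.5)), [377, 261, 26, 12, 223])]
wrist [526.  81. 374.] [-0.01 -0.32 -0.95]
red [((np.float64(333.2), np.float64(89.4)), [298, 72, 71, 36, 958])]
orange [((np.float64(574.0), np.float64(279.3)), [564, 271, 21, 17, 281]), ((np.float64(77.3), np.float64(307.4)), [69, 299, 20, 17, 221]), ((np.float64(316.3), np.float64(366.4)), [304, 3
[... 276 characters left out ...]
54, 110, 77, 4005])]
{'time_s': 0.15, 'joints': array([-2.23413531e-01,  3.13309968e-01,  1.49823004e+00,  1.77592691e-05,
        1.33101172e+00, -2.23404739e-01]), 'dq': array([-0.00155128, -0.00284566, -0.00291935,  0.00250388,  0.00086034,
        0.00022714]), 'tau': array([ 1.79854873e-03, -4.12368500e+01, -2.59796566e+01, -1.57318855e-04,
        3.17765021e-03, -3.62555340e-05]), 'eef_pos': array([5.24785122e+02, 3.46432306e-02, 1.98384690e+02]), 'ee_rot': array([-4.10378781e-04,  7.07111303e-01,  7.07102097e-01, -2.48233151e-04]), 'force': array([ 0.62432102,  0.24286472, -0.40709267]), 'wrist_torque': array([-0.02963054,  0.00741048,  0.05121786]), 'grip_width': 1.0024579530279158}
```

View pics/scene0.png

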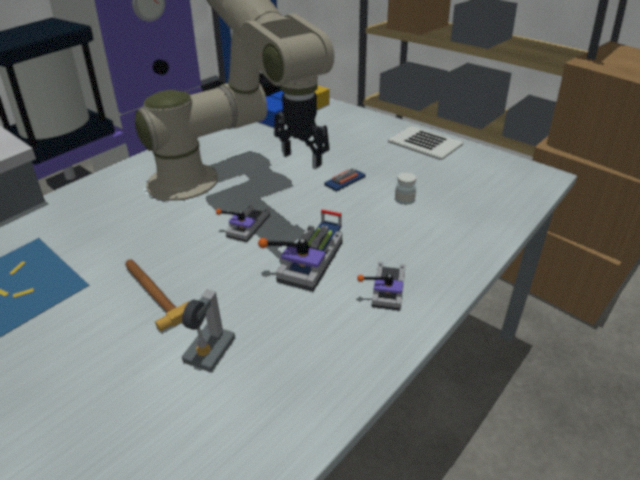

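View pics/side0.png

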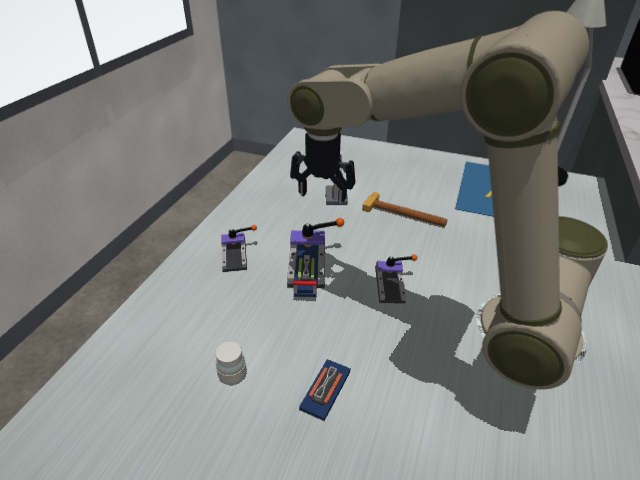

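Three holder look-alikes are in view: scene (242,221), (304,256) and (389,286); side (390,267), (307,238) and (232,238). The middle one (scene 304,256) is the largest and the only one with a die and red bow (side 304,283). The wrist view should confirm it.

View pics/wrist0.png

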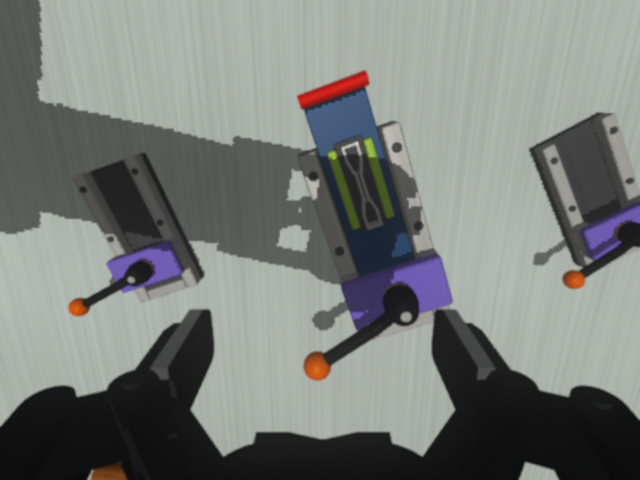

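```bash
python3 - <<'E'
from h import *
s=cap('scene');d=cap('side');w=cap('wrist')
for n,c in(('s',s),('d',d)):
    print(n,'or',[b for b in blobs(c['img'],(3,150,120),(14,255,255),20)])
    print(n,'red',[b for b in blobs(c['img'],(172,120,60),(180,255,255),15)+blobs(c['img'],(0,120,60),(3,255,255),15)])
sp=[(264,242.5),(331,212)]; 
print('ball',tri(s,(264,242.5),d,(340.3,222.3)))
for p in [(316.3,366.4),(574,279.3),(77.3,307.4)]: print('wr orange z86',p,onz(w,p,86).round())
print('bow wrist z56', onz(w,(333,89),56.5).round(),'bow side',onz(d,(303.6,282.6),56.5).round())
crop=cv2.resize(s['img'][190:320,210:430],None,fx=3.6,fy=3.6,interpolation=cv2.INTER_CUBIC);cv2.imwrite('pics/sc.png',crop)
E
```

```text
s or [((np.float64(262.6), np.float64(241.6)), [259, 238, 8, 8, 45]), ((np.float64(360.4), np.float64(277.7)), [358, 276, 6, 5, 20])]
s red [((np.float64(330.7), np.float64(212.5)), [322, 210, 18, 6, 45])]
d or [((np.float64(385.7), np.float64(204.1)), [374, 200, 25, 9, 57]), ((np.float64(422.0), np.float64(214.1)), [400, 207, 46, 15, 124]), ((np.float64(339.7), np.float64(221.2)), [336, 218, 8, 7, 42]), ((np.float64(414.0), np.float64(256.9)), [412, 255, 5, 5, 22]), ((np.float64(318.1), np.float64(381.6)), [310, 368, 17, 28, 90]), ((np.float64(332.6), np.float64(387.8)), [324, 374, 18, 29, 102])]
d red [((np.float64(303.5), np.float64(282.6)), [293, 280, 23, 5, 86])]
ball (array([ 518.42459906, -133.23019898,   85.01823923]), np.float64(3.678385947322606))
wr orange z86 (316.3, 366.4) [ 520. -137.   86.]
wr orange z86 (574, 279.3) [732. -52.  86.]
wr orange z86 (77.3, 307.4) [320. -77.  86.]
bow wrist z56 [534.  96.  56.] bow side [535.  98.  56.]
```

View pics/sc.png

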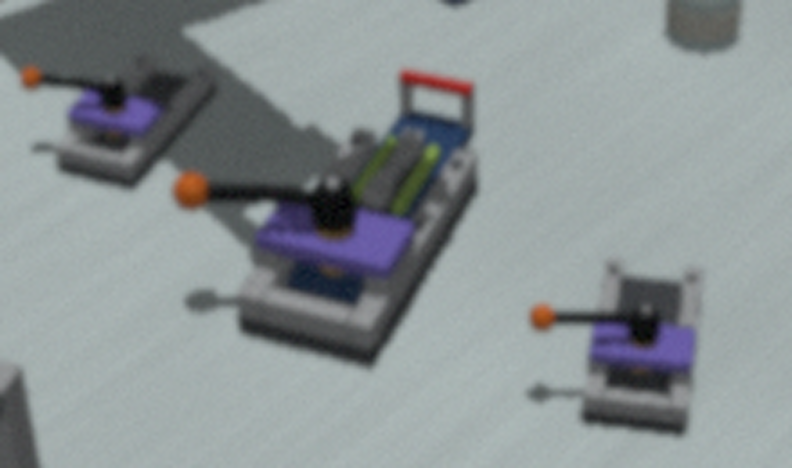

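The crop confirms it: the middle holder has the red bow, the die and a ball at wrist pixel (316,366). Next I need the yaw and the screw axis.

```bash
python3 - <<'E'
from h import *
w=cap('wrist');d=cap('side');s=cap('scene')
for c in (w,):
    h=cv2.cvtColor(c['img'],cv2.COLOR_BGR2HSV)
    m=cv2.inRange(h,np.array((0,150,70)),np.array((6,255,255)))|cv2.inRange(h,np.array((172,150,70)),np.array((180,255,255)))
    k=cv2.findContours(m,cv2.RETR_EXTERNAL,cv2.CHAIN_APPROX_NONE)[0];k=max(k,key=cv2.contourArea)
    r=cv2.minAreaRect(k);B=cv2.boxPoints(r);print('bow px',r)
    P=np.array([onz(c,b,62) for b in B]);print(P.round(1))
    m=cv2.inRange(h,np.array((120,60,40)),np.array((160,255,255)));m[:, :330]=0;m[:,470:]=0
    k=max(cv2.findContours(m,cv2.RETR_EXTERNAL,cv2.CHAIN_APPROX_NONE)[0],key=cv2.contourArea)
    r=cv2.minAreaRect(cv2.convexHull(k));B=cv2.boxPoints(r)
    print('bridge',r);print(np.array([onz(c,b,60) for b in B]).round(1), onz(c,r[0],60).round(1))
print('hub',onz(w,(401,303),97).round(1))
print('rail L outer corner, R outer corner z34',onz(w,(300,155),34).round(1),onz(w,(398,122),34).round(1),onz(w,(436,250),34).round(1))
print('bow tri ', tri(s,(330.7,212.5),d,(303.5,282.6)), tri(w,r[0],w,r[0])[0][:0])
cv2.imwrite('pics/wc.png',cv2.resize(w['img'][50:390,280:480],None,fx=1.75,fy=1.75,interpolation=cv2.INTER_CUBIC))
E
```

```text
bow px ((332.92218017578125, 89.82891082763672), (14.302433013916016, 72.55671691894531), 69.62356567382812)
[[505.9  91.2  62. ]
 [557.4 108.9  62. ]
 [561.5  99.6  62. ]
 [509.5  81.5  62. ]]
bridge ((396.2152404785156, 291.66644287109375), (53.32000732421875, 103.1600112915039), 73.73979187011719)
[[ 541.1  -65.3   60. ]
 [ 627.8  -37.3   60. ]
 [ 646.2  -87.6   60. ]
 [ 555.9 -118.3   60. ]] [593.2 -76.3  60. ]
hub [589.8 -68.   97. ]
rail L outer corner, R outer corner z34 [506.1  43.6  34. ] [590.4  71.2  34. ] [633.9 -45.4  34. ]
bow tri  (array([533.66334314,  96.01140845,  56.07230571]), np.float64(3.725279426691053)) []
```

View pics/wc.png

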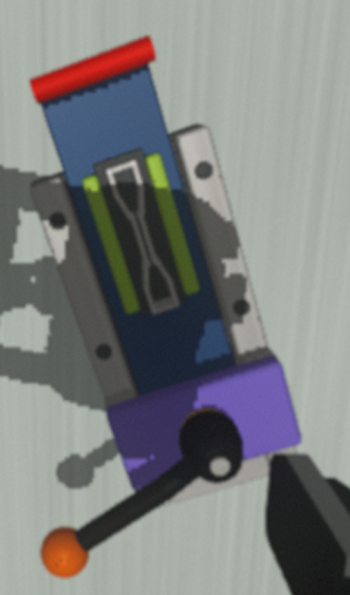

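The yaw is about 18.6°, so ey ≈ (-0.32, 0.947). The bow bar is at about (533.6, 95.5), 56 mm high by triangulation, and the screw axis at about (594, -79). The die is about 21 mm short of home. I'll shut the jaws, turn, and go outside the bow.

play_rows(
  plan=[
    [0,31,0,0,0,0.108,-1],
    [0,31,0,0,0,0.108,-1],
    [0,31,0,0,0,0.108,-1],
    [0,31,0,0,0,0,-1],
    [0,0,0,0,0,0,-1],
  ],
  grip_force=60,
)

```text
time_s: 0.87
eef_pos: [524.7, 127.2, 198.7]
ee_rot: [0.0, 0.579, 0.815, 0.0]
force: [-1.2, 1.2, -1.3]
grip_width: 0.3
```

play_rows(
  plan=[
    [0,0,-40,0,0,0,-1],
    [0,0,-40,0,0,0,-1],
    [0,0,-40,0,0,0,-1],
    [0,0,-28,0,0,0,-1],
    [0,0,0,0,0,0,-1],
  ],
)

```text
time_s: 1.28
eef_pos: [525.1, 128.8, 48.1]
ee_rot: [0.004, 0.578, 0.816, 0.003]
force: [-0.7, -0.0, -0.8]
grip_width: -0.001
```

```bash
python3 - <<'E'
from h import *
print(sense())
w=cap('wrist','w1.png')
E
```

```text
{'time_s': 1.2833, 'joints': array([ 2.39571761e-02,  5.07220929e-01,  1.63907773e+00, -5.17189407e-04,
        9.86117974e-01, -3.14687302e-01]), 'dq': array([-0.00049234, -0.03970285, -0.03764194, -0.00053411,  0.0537505 ,
       -0.00268917]), 'tau': array([ 6.64696097e-02, -4.64156771e+01, -2.26434606e+01,  1.34606982e-02,
       -1.03485893e+00,  3.53446630e-03]), 'eef_pos': array([525.14628291, 128.79265474,  48.09396202]), 'ee_rot': array([0.00380909, 0.5777152 , 0.81622549, 0.00256657]), 'force': array([-0.66059897, -0.04941546, -0.78459166]), 'wrist_torque': array([-0.00246197,  0.0255489 ,  0.03029158]), 'grip_width': -0.0007781640027113174}
```

View pics/w1.png

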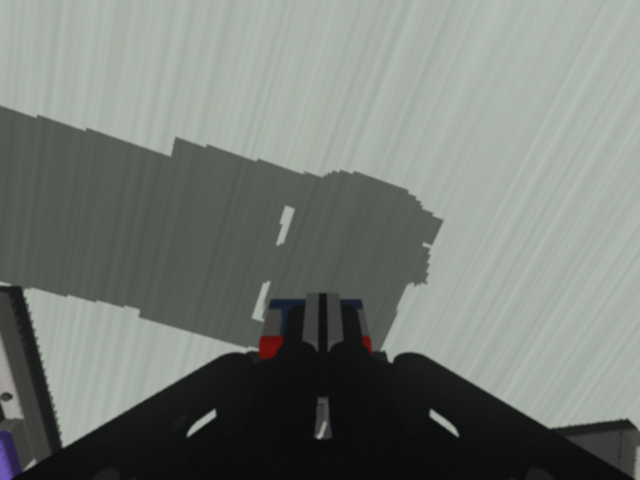

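The picture shows the fingers (column 321) just outside the bow (red ends at columns 262 and 370), centred to about 2 mm. The gap is about 17 mm, so I approach slowly.

play_rows(
  plan=[
    [1.9,-5.7,0,0,0,0,-1],
    [1.9,-5.7,0,0,0,0,-1],
    [1.3,-3.8,0,0,0,0,-1],
    [1.3,-3.8,0,0,0,0,-1],
  ],
)

```text
time_s: 1.67
eef_pos: [537.1, 107.9, 57.4]
ee_rot: [0.009, 0.578, 0.816, 0.006]
force: [-0.1, -0.6, -0.3]
grip_width: 0.005
```

play_rows(
  plan=[
    [1.0,-2.8,0,0,0,0,-1],
    [1.0,-2.8,0,0,0,0,-1],
    [1.0,-2.8,0,0,0,0,-1],
  ],
)

```text
time_s: 1.92
eef_pos: [542.2, 97.7, 60.3]
ee_rot: [0.011, 0.578, 0.816, 0.008]
force: [0.6, 0.1, 0.0]
grip_width: 0.003
```

play_rows(
  plan=[
    [1.0,-2.8,0,0,0,0,-1],
    [1.0,-2.8,0,0,0,0,-1],
  ],
)

```text
time_s: 2.08
eef_pos: [544.6, 91.4, 60.8]
ee_rot: [0.012, 0.578, 0.816, 0.008]
force: [0.1, -0.2, 0.3]
grip_width: 0.003
```

Z drifted up to about 61 with no contact force. Before going on I check where the bow is now.

```bash
python3 - <<'E'
from h import *
st=sense();print(st['eef_pos'],st['force'],st['wrist_torque'])
s=cap('scene','s2.png');d=cap('side','d2.png')
print([b for b in blobs(s['img'],(172,120,60),(180,255,255),10)],[b for b in blobs(d['img'],(0,120,60),(3,255,255),10)+blobs(d['img'],(172,120,60),(180,255,255),10)])
a=cv2.resize(s['img'][180:290,260:370],(400,400),interpolation=cv2.INTER_CUBIC);b=cv2.resize(d['img'][200:310,250:360],(400,400),interpolation=cv2.INTER_CUBIC)
cv2.imwrite('pics/p2.png',np.hstack([a,b]))
E
```

```text
[544.61917681  91.43962099  60.78815987] [ 0.12322936 -0.24438235  0.33437862] [ 0.06674076 -0.00059491  0.00814073]
[] [((np.float64(303.9), np.float64(282.6)), [293, 281, 23, 4, 88])]
```

View pics/p2.png

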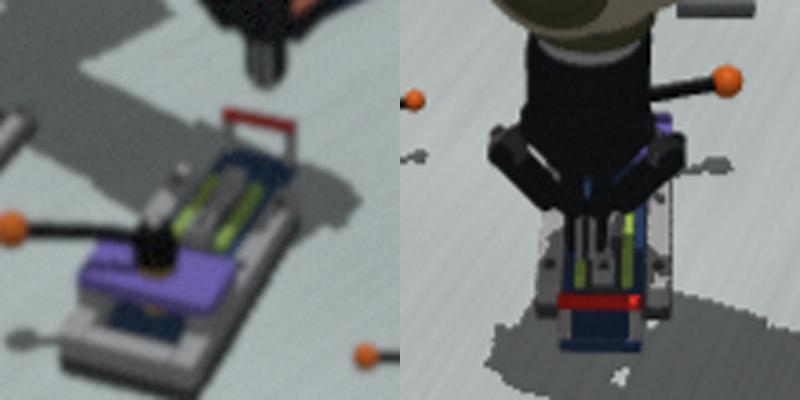

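```bash
python3 - <<'E'
from h import *
s=cap('scene');d=cap('side')
print('tip',tri(s,(333,203.5),d,(302,268.5)))
print('bow',tri(s,(330.9,212.5),d,(303.9,282.6)))
def proj(c,p):
    M=np.array(c['world_to_cam']);q=M[:3,:3]@np.array(p)+M[:3,3];q=q*[1,-1,-1]
    K=np.array([[c['fx'],0,c['cx']],[0,c['fy'],c['cy']],[0,0,1.]])
    return cv2.projectPoints(q.reshape(1,3),np.zeros(3),np.zeros(3),K,np.array(c['dist'],float))[0].ravel()
print(proj(s,sense()['eef_pos']),proj(d,sense()['eef_pos']), proj(s,[533.6,95.5,56.5]),proj(d,[533.6,95.5,56.5]))
E
```

```text
tip (array([543.04031884,  89.17563794,  92.06570639]), np.float64(2.6646823244152236))
bow (array([533.3079195 ,  96.15443657,  56.04092586]), np.float64(2.2794854973047793))
[333.51728386 213.38993903] [300.77302937 278.87609275] [331.25040634 212.5979998 ] [304.33455856 282.13095879]
```

```bash
python3 - <<'E'
from h import *
s=cap('scene','s3.png');d=cap('side','d3.png');w=cap('wrist','w3.png')
print('start tips mid',tri(s,(303,160),d,(323,196)))
st=sense();print(st['time_s'],st['eef_pos'],st['joints'],st['grip_width'])
a=cv2.resize(s['img'][160:270,280:390],(400,400),interpolation=cv2.INTER_CUBIC);b=cv2.resize(w['img'],(533,400))
cv2.imwrite('pics/p3.png',np.hstack([a[:,:260],b]))
E
```

```text
start tips mid (array([524.87211193,   0.62825431, 247.82223422]), np.float64(6.0882692791504445))
2.4333 [544.38042003  91.91495718  60.58009943] [-4.53425731e-02  5.01192163e-01  1.61001222e+00  8.06475962e-04
  1.00264009e+00 -3.83933872e-01] 0.00103944268227149
```

View pics/p3.png

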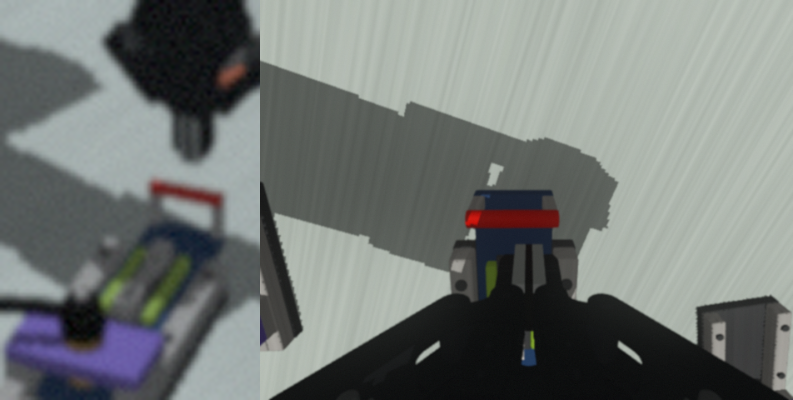

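The picture shows the fingertips well above and just past the bar. Two-view triangulation puts the real tips about 31 mm above the reported TCP height, with x and y in agreement; the pictures from the start show the same. I'll work with tip_z ≈ reported z + 31. Backing off outward, then descending.

play_rows(
  plan=[
    [-6,17.5,0,0,0,0,-1],
    [-6,17.5,0,0,0,0,-1],
    [0,0,0,0,0,0,-1],
  ],
)

```text
time_s: 2.68
eef_pos: [532.0, 127.6, 60.4]
ee_rot: [0.011, 0.579, 0.816, 0.008]
force: [-0.6, 1.1, -0.1]
grip_width: 0.004
```

play_rows(
  plan=[
    [0,0,-16,0,0,0,-1],
    [0,0,-16,0,0,0,-1],
    [0,0,-10,0,0,0,-1],
    [0,0,-3,0,0,0,-1],
    [0,0,0,0,0,0,-1],
  ],
)

```text
time_s: 3.1
eef_pos: [533.0, 127.3, 14.6]
ee_rot: [0.013, 0.577, 0.816, 0.008]
force: [0.5, 0.3, -0.3]
grip_width: -0.001
```

```bash
python3 - <<'E'
from h import *
st=sense();print(st['time_s'],st['eef_pos'],st['force'],st['ee_rot'])
s=cap('scene','s4.png');d=cap('side','d4.png')
a=cv2.resize(s['img'][170:250,290:370],(400,400),interpolation=cv2.INTER_CUBIC);b=cv2.resize(d['img'][220:300,260:340],(400,400),interpolation=cv2.INTER_CUBIC)
cv2.imwrite('pics/p4.png',np.hstack([a,b]))
E
```

```text
3.1 [532.98855929 127.33543596  14.55570592] [ 0.53787009  0.2506053  -0.30586313] [0.0125945  0.57749236 0.81625674 0.00829982]
```

View pics/p4.png

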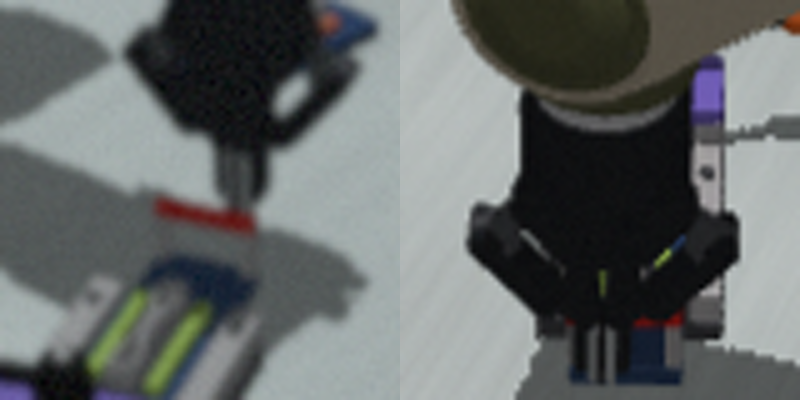

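The fingertips are now beyond the bar and well below its top, but about 10 mm off towards the holder's +x. I'll centre them and then push.

play_rows(
  plan=[
    [-5,-1.5,-1,0,0,0,-1],
    [-4.5,-1.5,-1,0,0,0,-1],
    [1,-2.8,-1,0,0,0,-1],
    [1,-2.8,0,0,0,0,-1],
    [0,0,0,0,0,0,-1],
  ],
)

```text
time_s: 3.62
eef_pos: [526.3, 117.7, 14.4]
ee_rot: [0.015, 0.577, 0.816, 0.01]
force: [-0.3, 0.3, 0.2]
grip_width: 0.001
```

play_rows(
  plan=[
    [0.8,-2.8,0,0,0,0,-1],
    [0.8,-2.8,0,0,0,0,-1],
  ],
)

```text
time_s: 3.78
eef_pos: [528.2, 111.7, 14.7]
ee_rot: [0.015, 0.577, 0.816, 0.01]
force: [-0.9, 0.2, -1.0]
grip_width: -0.002
```

play_rows(
  plan=[
    [0.8,-2.8,0,0,0,0,-1],
    [0.8,-2.8,0,0,0,0,-1],
  ],
)

```text
time_s: 3.95
eef_pos: [529.7, 106.1, 14.7]
ee_rot: [0.014, 0.578, 0.816, 0.01]
force: [-1.2, 3.5, 0.9]
grip_width: -0.001
```

play_rows(
  plan=[
    [0.9,-2.8,0,0,0,0,-1],
    [0.9,-2.8,0,0,0,0,-1],
    [0.9,-2.8,0,0,0,0,-1],
  ],
)

```text
time_s: 4.2
eef_pos: [532.4, 97.5, 14.7]
ee_rot: [0.014, 0.578, 0.816, 0.01]
force: [-1.4, 3.2, 1.0]
grip_width: -0.003
```

play_rows(
  plan=[
    [0.9,-2.8,0,0,0,0,-1],
    [0.9,-2.8,0,0,0,0,-1],
  ],
)

```text
time_s: 4.37
eef_pos: [534.3, 91.4, 14.7]
ee_rot: [0.014, 0.578, 0.816, 0.011]
force: [-1.6, 2.8, 1.0]
grip_width: 0.001
```

play_rows(
  plan=[
    [0.9,-2.8,0,0,0,0,-1],
    [0.9,-2.8,0,0,0,0,-1],
  ],
)

```text
time_s: 4.53
eef_pos: [534.4, 90.8, 14.8]
ee_rot: [0.009, 0.579, 0.815, 0.014]
force: [-5.4, 29.9, 8.1]
grip_width: 0.003
```

At reading y≈91 the force jumped from 3 N to 30 N. That is the stop, at the predicted home position to within 1 mm. I'll back off, rise and measure the bow.

play_rows(
  plan=[
    [-2,6,0,0,0,0,-1],
    [-5,15,0,0,0,0,-1],
    [0,0,35,0,0,0,-1],
    [0,0,35,0,0,0,-1],
    [0,0,0,0,0,0,-1],
  ],
)

```text
time_s: 4.95
eef_pos: [526.5, 111.5, 85.7]
ee_rot: [0.008, 0.578, 0.816, 0.012]
force: [1.0, -0.3, 0.5]
grip_width: -0.001
```

```bash
python3 - <<'E'
from h import *
st=sense();print(st['time_s'],st['eef_pos'],st['force'],st['ee_rot'])
s=cap('scene','s5.png');d=cap('side','d5.png');w=cap('wrist','w5.png')
R=lambda c:blobs(c['img'],(172,120,60),(180,255,255),10)+blobs(c['img'],(0,150,60),(4,255,255),10)
O=lambda c:blobs(c['img'],(3,150,120),(14,255,255),20)
print(R(s),R(d),R(w));print(O(s),O(d))
a=cv2.resize(w['img'],(533,400));b=cv2.resize(d['img'][200:310,270:345],(267,400),interpolation=cv2.INTER_CUBIC)
cv2.imwrite('pics/p5.png',np.hstack([a,b]))
E
```

```text
4.95 [526.52857117 111.49392832  85.6996998 ] [ 0.97446505 -0.32115381  0.49468237] [0.00846455 0.5783992  0.81562124 0.01202946]
[((np.float64(326.7), np.float64(216.9)), [318, 215, 19, 5, 33])] [((np.float64(304.8), np.float64(276.7)), [294, 275, 23, 4, 81])] [((np.float64(281.3), np.float64(320.9)), [277, 313, 10, 18, 158]), ((np.float64(365.2), np.float64(320.2)), [359, 312, 13, 18, 216])]
[((np.float64(262.5), np.float64(241.9)), [259, 239, 8, 7, 41]), ((np.float64(360.5), np.float64(277.7)), [358, 276, 6, 5, 22])] [((np.float64(385.7), np.float64(204.0)), [374, 200, 25, 9, 57]), ((np.float64(422.1), np.float64(214.2)), [400, 207, 46, 15, 127]), ((np.float64(339.7), np.float64(221.2)), [336, 218, 8, 7, 43]), ((np.float64(414.0), np.float64(256.9)), [412, 255, 5, 5, 22]), ((np.float64(317.9), np.float64(381.8)), [310, 368, 17, 28, 91]), ((np.float64(332.6), np.float64(387.7)), [324, 374, 18, 29, 101])]
```

```bash
python3 - <<'E'
from h import *
s=cap('scene');d=cap('side')
b1,e1=tri(s,(326.7,216.9),d,(304.8,276.7));b0,e0=tri(s,(330.8,212.5),d,(303.7,282.6))
print(b1,e1,b0,e0,'moved',b1-b0,np.linalg.norm((b1-b0)[:2]))
print('ball',tri(s,(262.6,241.8),d,(339.8,221.3)))
print('gauge',[onz(s,p,0).round() for p in((184,355),(208,369),(234,335))],'mallet head',onz(s,(172,318),15).round(),onz(s,(195,310),15).round(),'gauge side',onz(d,(337,203),0).round(),onz(d,(326,203),0).round(),onz(d,(348,203),0).round())
E
```

```text
[538.51803853  74.35925428  55.51274331] 4.178708069797049 [533.48562079  96.0828382   56.05649142] 3.002379065909527 moved [  5.03241774 -21.72358392  -0.54374811] 22.298863795275924
ball (array([ 518.89247912, -135.45928691,   87.7268394 ]), np.float64(0.07098473136702606))
gauge [array([ 581., -429.,   -0.]), array([ 647., -419.,    0.]), array([ 618., -325.,    0.])] mallet head [ 490. -389.   15.] [ 509. -340.   15.] gauge side [ 594. -348.    0.] [ 628. -335.    0.] [ 561. -361.    0.]
```

play_rows(
  plan=[
    [0,0,32,0,0,0,-1],
    [0,-10,32,0,0,0,-1],
    [0,0,0,0,0,0,-1],
  ],
)

```text
time_s: 5.45
eef_pos: [520.8, 100.5, 140.5]
ee_rot: [-0.0, 0.579, 0.815, 0.006]
force: [0.5, 0.2, 1.2]
grip_width: 0.001
```

The bow moved 22 mm and sits where home was predicted. The gauge and mallet are well clear (y < -320). I'll cross over to the back side of the ball.

play_rows(
  plan=[
    [3,-40,0,0,0,0,-1],
    [3,-40,0,0,0,0,-1],
    [3,-40,0,0,0,0,-1],
    [3,-40,0,0,0,0,-1],
    [0,-40,0,0,0,0,-1],
  ],
)

```text
time_s: 5.87
eef_pos: [531.0, -100.6, 136.4]
ee_rot: [-0.002, 0.574, 0.819, 0.006]
force: [1.1, 0.7, 0.6]
grip_width: -0.0
```

play_rows(
  plan=[
    [3,-34,0,0,0,0,-1],
    [0,-30,0,0,0,0,-1],
    [0,0,0,0,0,0,-1],
  ],
)

```text
time_s: 6.12
eef_pos: [531.9, -174.6, 131.9]
ee_rot: [-0.005, 0.577, 0.817, 0.005]
force: [-0.4, -0.4, -0.3]
grip_width: -0.0
```

play_rows(
  plan=[
    [0,0,-35,0,0,0,-1],
    [0,0,-35,0,0,0,-1],
    [0,0,-22,0,0,0,-1],
    [0,0,-3,0,0,0,-1],
    [0,0,0,0,0,0,-1],
  ],
)

```text
time_s: 6.53
eef_pos: [529.6, -175.6, 29.0]
ee_rot: [-0.007, 0.579, 0.815, 0.004]
force: [0.7, 0.4, 0.9]
grip_width: 0.006
```

```bash
python3 - <<'E'
from h import *
st=sense();print(st['time_s'],st['eef_pos'],st['force'],st['ee_rot'])
s=cap('scene','s6.png');w=cap('wrist','w6.png')
a=cv2.resize(w['img'],(400,300));b=cv2.resize(s['img'][190:290,220:353],(400,300),interpolation=cv2.INTER_CUBIC)
cv2.imwrite('pics/p6.png',np.hstack([a,b]))
E
```

```text
6.5333 [ 529.64135259 -175.61969825   28.99480744] [0.68308202 0.44776829 0.92916099] [-0.00682428  0.5793539   0.8150361   0.00431864]
```

View pics/p6.png

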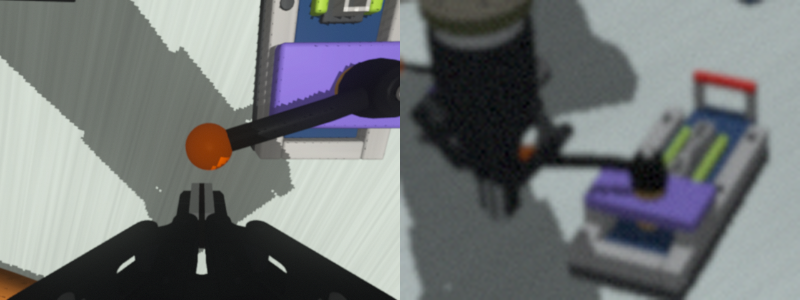

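The wrist half shows the ball at (208,146), straight ahead of the fingers at (202,190). I'll creep up to it.

play_rows(
  plan=[
    [-2,5.5,2,0,0,0,-1],
    [-1.5,4.5,2,0,0,0,-1],
    [-1.2,3.5,1,0,0,0,-1],
    [-1,2.8,0,0,0,0,-1],
  ],
)

```text
time_s: 6.97
eef_pos: [526.6, -159.0, 40.6]
ee_rot: [-0.002, 0.579, 0.815, 0.005]
force: [0.1, -0.1, 0.1]
grip_width: -0.002
```

play_rows(
  plan=[
    [-1.2,2.6,0,0,0,0,-1],
    [-1.2,2.6,0,0,0,0,-1],
  ],
)

```text
time_s: 7.13
eef_pos: [524.5, -154.2, 42.1]
ee_rot: [0.0, 0.579, 0.816, 0.004]
force: [-1.2, -5.5, -1.2]
grip_width: -0.004
```

play_rows(
  plan=[
    [-1.4,2.6,0,0,0,0,-1],
    [-1.4,2.6,0,0,0,0,-1],
    [-1.4,2.6,0,0,0,0,-1],
  ],
)

```text
time_s: 7.38
eef_pos: [519.8, -147.6, 42.6]
ee_rot: [0.002, 0.578, 0.816, 0.003]
force: [0.1, -5.1, -1.9]
grip_width: -0.001
```

Contact made: the lever turns with about 5 N. I'll follow the arc.

play_rows(
  plan=[
    [-1.6,2.6,-0.3,0,0,0,-1],
    [-1.6,2.6,-0.3,0,0,0,-1],
    [-1.5,2.6,-0.3,0,0,0,-1],
    [-1.5,2.7,-0.3,0,0,0,-1],
  ],
)

```text
time_s: 7.72
eef_pos: [512.9, -137.0, 41.6]
ee_rot: [0.002, 0.578, 0.816, 0.002]
force: [-1.3, -4.4, 0.6]
grip_width: 0.0
```

play_rows(
  plan=[
    [-1.3,2.7,-0.3,0,0,0,-1],
    [-1.3,2.7,-0.3,0,0,0,-1],
    [-1.2,2.8,-0.3,0,0,0,-1],
    [-1.2,2.8,-0.3,0,0,0,-1],
  ],
)

```text
time_s: 8.05
eef_pos: [507.8, -124.8, 40.9]
ee_rot: [0.003, 0.578, 0.816, 0.002]
force: [-0.8, -2.9, 1.2]
grip_width: 0.002
```

play_rows(
  plan=[
    [-1.0,2.8,-0.3,0,0,0,-1],
    [-1.0,2.8,-0.3,0,0,0,-1],
    [-0.9,2.8,-0.3,0,0,0,-1],
  ],
)

```text
time_s: 8.3
eef_pos: [505.0, -115.3, 40.2]
ee_rot: [0.003, 0.578, 0.816, 0.003]
force: [0.5, -3.7, 1.9]
grip_width: -0.001
```

play_rows(
  plan=[
    [-0.4,2.9,-0.2,0,0,0,-1],
    [-0.4,2.9,-0.2,0,0,0,-1],
    [-0.2,2.9,-0.2,0,0,0,-1],
  ],
)

```text
time_s: 8.55
eef_pos: [504.0, -105.6, 39.8]
ee_rot: [0.004, 0.578, 0.816, 0.003]
force: [-1.2, -3.7, 2.0]
grip_width: -0.002
```

play_rows(
  plan=[
    [-0.1,2.9,-0.2,0,0,0,-1],
    [0,2.9,-0.2,0,0,0,-1],
  ],
)

```text
time_s: 8.72
eef_pos: [503.8, -99.3, 39.3]
ee_rot: [0.004, 0.578, 0.816, 0.003]
force: [-1.6, -7.9, 2.6]
grip_width: 0.0
```

play_rows(
  plan=[
    [0.1,2.9,0,0,0,0,-1],
    [0.2,2.9,0,0,0,0,-1],
  ],
)

```text
time_s: 8.88
eef_pos: [504.0, -94.7, 39.5]
ee_rot: [0.005, 0.578, 0.816, 0.001]
force: [-4.4, -12.5, 2.9]
grip_width: 0.001
```

It bites: 12.5 N, climbing. Now hold.

play_rows(
  plan=[
    [0,0.8,0,0,0,0,-1],
    [0,0.5,0,0,0,0,-1],
    [0,0.5,0,0,0,0,-1],
  ],
)

```text
time_s: 9.13
eef_pos: [503.9, -95.4, 39.8]
ee_rot: [0.006, 0.577, 0.816, -0.001]
force: [-1.1, -7.3, 1.0]
grip_width: 0.0
```

play_rows(
  plan=[
    [0,0.5,0,0,0,0,-1],
    [0,0.5,0,0,0,0,-1],
    [0,0.5,0,0,0,0,-1],
  ],
)

```text
time_s: 9.38
eef_pos: [503.9, -95.6, 39.8]
ee_rot: [0.007, 0.577, 0.816, -0.003]
force: [-2.2, -8.3, 1.3]
grip_width: -0.0
```

play_rows(
  plan=[
    [0,1.3,0,0,0,0,-1],
    [0,1.3,0,0,0,0,-1],
    [0,1.3,0,0,0,0,-1],
  ],
)

```text
time_s: 9.63
eef_pos: [504.0, -95.2, 40.1]
ee_rot: [0.009, 0.577, 0.817, -0.006]
force: [-2.7, -13.4, 0.5]
grip_width: 0.002
```

play_rows(
  plan=[
    [0,1.3,0,0,0,0,-1],
    [0,1.3,0,0,0,0,-1],
    [0,1.3,0,0,0,0,-1],
  ],
)

```text
time_s: 9.88
eef_pos: [504.0, -95.6, 40.3]
ee_rot: [0.012, 0.577, 0.817, -0.009]
force: [-1.5, -12.7, 0.6]
grip_width: 0.003
```

play_rows(
  plan=[
    [0,1.3,0,0.002,0,0,-1],
    [0,1.3,0,0.002,0,0,-1],
    [0,1.3,0,0.002,0,0,-1],
    [0,1.3,0,0.002,0,0,-1],
    [0,1.3,0,0.002,0,0,-1],
  ],
)

```text
time_s: 10.3
eef_pos: [504.0, -95.8, 40.5]
ee_rot: [0.012, 0.576, 0.817, -0.01]
force: [-1.6, -12.3, -0.0]
grip_width: -0.0
```

play_rows(
  plan=[
    [0,1.3,0,0.002,0,0,-1],
    [0,1.3,0,0.002,0,0,-1],
    [0,1.3,0,0.002,0,0,-1],
    [0,1.3,0,0.002,0,0,-1],
    [0,1.3,0,0.002,0,0,-1],
  ],
)

```text
time_s: 10.72
eef_pos: [504.1, -95.9, 40.6]
ee_rot: [0.013, 0.576, 0.818, -0.011]
force: [-2.5, -12.5, -0.2]
grip_width: -0.001
```

play_rows(
  plan=[
    [0,1.3,0,0.002,0,0,-1],
    [0,1.3,0,0.002,0,0,-1],
    [0,1.3,0,0.002,0,0,-1],
    [0,1.3,0,0.002,0,0,-1],
    [0,1.3,0,0.002,0,0,-1],
  ],
)

```text
time_s: 11.13
eef_pos: [504.0, -96.0, 40.6]
ee_rot: [0.014, 0.575, 0.818, -0.012]
force: [-2.3, -11.6, -0.9]
grip_width: -0.0
```

A steady 12–13 N for more than 1.5 s, and the lever did not turn further. I'll release backwards and rise.

play_rows(
  plan=[
    [2,-6,0,0,0,0,-1],
    [5,-15,0,0,0,0,-1],
    [2,-6,0,0,0,0,-1],
    [0,0,35,0,0,0,-1],
    [0,0,40,0,0,0,-1],
  ],
)

```text
time_s: 11.55
eef_pos: [509.2, -122.3, 109.3]
ee_rot: [0.004, 0.576, 0.818, -0.012]
force: [0.6, -0.2, 1.4]
grip_width: 0.002
```

play_rows(
  plan=[
    [0,0,25,-0.02,0,0,-1],
    [0,0,0,0,0,0,-1],
  ],
)

```text
time_s: 11.72
eef_pos: [511.7, -123.9, 141.3]
ee_rot: [0.014, 0.576, 0.817, -0.019]
force: [0.9, -0.5, 1.2]
grip_width: -0.001
```

```bash
python3 - <<'E'
from h import *
st=sense();print(st['time_s'],st['eef_pos'],st['force'],st['ee_rot'])
s=cap('scene');d=cap('side')
R=lambda c:blobs(c['img'],(172,120,60),(180,255,255),10)+blobs(c['img'],(0,150,60),(4,255,255),10)
O=lambda c:blobs(c['img'],(3,150,120),(14,255,255),15)
print(R(s),R(d));print(O(s),O(d))
E
```

```text
11.7167 [ 511.74907073 -123.85550579  141.28687779] [ 0.87134962 -0.50527629  1.23874379] [ 0.01399555  0.57618739  0.81696534 -0.0194896 ]
[((np.float64(327.2), np.float64(216.8)), [319, 215, 18, 5, 30])] [((np.float64(304.8), np.float64(276.7)), [294, 275, 23, 4, 81])]
[((np.float64(274.3), np.float64(227.2)), [272, 225, 7, 6, 26]), ((np.float64(360.5), np.float64(277.6)), [358, 276, 6, 5, 21])] [((np.float64(385.6), np.float64(204.0)), [374, 200, 25, 9, 56]), ((np.float64(421.8), np.float64(214.0)), [400, 207, 46, 15, 120]), ((np.float64(253.8), np.float64(226.9)), [252, 225, 5, 5, 17]), ((np.float64(340.0), np.float64(233.8)), [337, 232, 7, 6, 24]), ((np.float64(414.3), np.float64(256.7)), [412, 255, 5, 5, 18]), ((np.float64(318.0), np.float64(381.8)), [310, 368, 17, 28, 88]), ((np.float64(332.6), np.float64(387.9)), [324, 374, 18, 29, 103])]
```

The bow is unmoved. I'll straighten the tool and go above the inside of the bow.

play_rows(
  plan=[
    [8,38,0,0.024,0,0,-1],
    [8,38,0,0.024,0,0,-1],
    [8,38,0,0,0,0,-1],
    [8,34,0,0,0,0,-1],
    [0,0,0,0,0,0,-1],
  ],
)

```text
time_s: 12.23
eef_pos: [539.8, 29.5, 129.5]
ee_rot: [-0.01, 0.579, 0.815, -0.0]
force: [-0.3, 0.3, -0.4]
grip_width: 0.002
```

play_rows(
  plan=[
    [4.5,13,0,-0.012,-0.016,0,-1],
    [4,10,0,0,0,0,-1],
    [0,0,-30,0,0,0,-1],
    [0,0,-25,0,0,0,-1],
    [0,0,0,0,0,0,-1],
  ],
)

```text
time_s: 12.65
eef_pos: [546.8, 55.2, 66.8]
ee_rot: [-0.005, 0.578, 0.816, -0.002]
force: [-0.6, -0.9, -0.1]
grip_width: 0.0
```

```bash
python3 - <<'E'
from h import *
st=sense();print(st['time_s'],st['eef_pos'],st['force'],st['ee_rot'])
e=st['eef_pos'][:2]-[540.5,75.2];print('ey',e@[-.322,.947],'ex',e@[.947,.322])
w=cap('wrist');d=cap('side');s=cap('scene')
a=cv2.resize(w['img'],(533,400));b=cv2.resize(s['img'][180:250,290:337],(267,400),interpolation=cv2.INTER_CUBIC)
cv2.imwrite('pics/p7.png',np.hstack([a,b]))
print(blobs(w['img'],(0,150,60),(4,255,255),30))
E
```

```text
12.65 [546.81248262  55.2252765   66.83036663] [-0.62474024 -0.86262472 -0.07631499] [-0.00495617  0.5779615   0.81604642 -0.00204694]
ey -20.948682560575214 ex -0.4539399257761927
[((np.float64(321.1), np.float64(232.2)), [266, 222, 111, 21, 2131])]
```

View pics/p7.png

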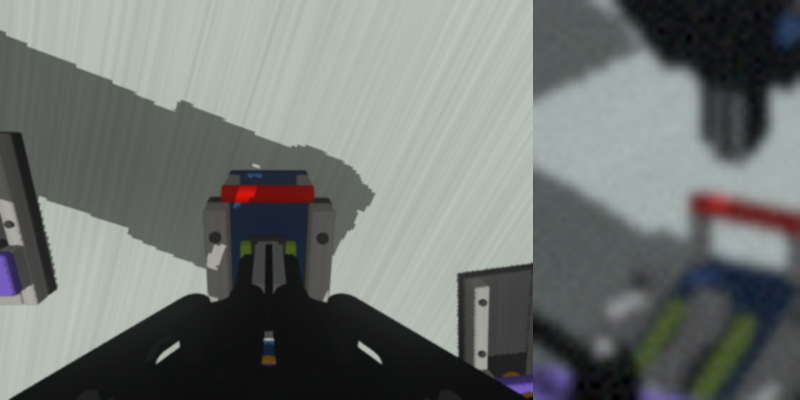

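The wrist view shows the fingers (column 268) centred on the bow (columns 221–314) and just inside the bar. I'll move 2 mm towards the knife and descend slowly, watching the force.

play_rows(
  plan=[
    [0.8,-2.0,-14,0,0,0,-1],
    [0,0,-14,0,0,0,-1],
    [0,0,0,0,0,0,-1],
  ],
)

```text
time_s: 13.05
eef_pos: [553.4, 51.3, 48.2]
ee_rot: [0.002, 0.579, 0.816, 0.002]
force: [-1.1, -0.4, -1.4]
grip_width: -0.002
```

play_rows(
  plan=[
    [0,0,-8,0,0,0,-1],
    [0,0,-8,0,0,0,-1],
  ],
)

```text
time_s: 13.22
eef_pos: [555.7, 50.7, 35.2]
ee_rot: [0.005, 0.579, 0.815, 0.003]
force: [-0.5, -0.1, -0.4]
grip_width: 0.001
```

play_rows(
  plan=[
    [0,0,-3,0,0,0,-1],
    [0,0,0,0,0,0,-1],
  ],
)

```text
time_s: 13.38
eef_pos: [555.7, 50.5, 31.8]
ee_rot: [0.005, 0.579, 0.815, 0.003]
force: [0.6, 0.1, -0.5]
grip_width: -0.002
```

play_rows(
  plan=[
    [-6,2,0,0,0,0,-1],
    [-1,0,-2,0,0,0,-1],
    [0,0,0,0,0,0,-1],
  ],
)

```text
time_s: 13.63
eef_pos: [548.4, 52.7, 30.5]
ee_rot: [0.005, 0.579, 0.815, 0.004]
force: [0.0, -0.3, -0.3]
grip_width: -0.003
```

play_rows(
  plan=[
    [0,0,-6,0,0,0,-1],
    [0,0,-5,0,0,0,-1],
    [0,0,0,0,0,0,-1],
  ],
)

```text
time_s: 13.88
eef_pos: [548.5, 52.8, 19.0]
ee_rot: [0.006, 0.579, 0.815, 0.004]
force: [0.5, -0.1, 1.0]
grip_width: -0.003
```

play_rows(
  plan=[
    [0,0,-4,0,0,0,-1],
    [0,0,-1.5,0,0,0,-1],
    [0,0,0,0,0,0,-1],
  ],
)

```text
time_s: 14.13
eef_pos: [548.4, 52.8, 12.5]
ee_rot: [0.005, 0.579, 0.815, 0.004]
force: [-0.2, 1.2, 0.9]
grip_width: -0.002
```

play_rows(
  plan=[
    [-0.8,2.4,0,0,0,0,-1],
    [-0.6,1.9,0,0,0,0,-1],
    [-0.4,1.2,0,0,0,0,-1],
  ],
)

```text
time_s: 14.38
eef_pos: [546.6, 58.5, 12.4]
ee_rot: [0.005, 0.579, 0.815, 0.004]
force: [0.1, -0.3, -0.4]
grip_width: 0.002
```

play_rows(
  plan=[
    [-0.4,1.2,0,0,0,0,-1],
    [-0.4,1.2,0,0,0,0,-1],
  ],
)

```text
time_s: 14.55
eef_pos: [546.0, 60.8, 12.6]
ee_rot: [0.006, 0.579, 0.815, 0.004]
force: [1.9, -10.5, -2.6]
grip_width: -0.004
```

Contact at the expected place, about 10.5 N. I'll hold the tug.

play_rows(
  plan=[
    [-0.3,0.9,0,0,0,0,-1],
    [-0.3,0.9,0,0,0,0,-1],
  ],
)

```text
time_s: 14.72
eef_pos: [546.1, 60.5, 12.7]
ee_rot: [0.008, 0.578, 0.816, 0.002]
force: [2.2, -7.5, -1.9]
grip_width: -0.001
```

play_rows(
  plan=[
    [-0.3,0.9,0,0,0,0,-1],
    [-0.3,0.9,0,0,0,0,-1],
  ],
)

```text
time_s: 14.88
eef_pos: [546.2, 60.3, 12.7]
ee_rot: [0.01, 0.578, 0.816, 0.001]
force: [1.8, -5.4, -2.4]
grip_width: -0.001
```

play_rows(
  plan=[
    [-0.6,1.7,0,0,0,0,-1],
    [-0.6,1.7,0,0,0,0,-1],
  ],
)

```text
time_s: 15.05
eef_pos: [546.3, 60.2, 12.8]
ee_rot: [0.013, 0.578, 0.816, -0.0]
force: [1.9, -12.9, -4.4]
grip_width: 0.005
```

play_rows(
  plan=[
    [-0.6,1.8,0,0,0,0,-1],
    [-0.6,1.8,0,0,0,0,-1],
  ],
)

```text
time_s: 15.22
eef_pos: [546.4, 59.9, 12.9]
ee_rot: [0.016, 0.578, 0.816, -0.002]
force: [2.4, -12.7, -4.5]
grip_width: -0.002
```

play_rows(
  plan=[
    [-0.6,1.8,0,0,0,0,-1],
    [-0.6,1.8,0,0,0,0,-1],
    [-0.6,1.8,0,0,0,0,-1],
  ],
)

```text
time_s: 15.47
eef_pos: [546.6, 59.5, 13.0]
ee_rot: [0.02, 0.577, 0.816, -0.005]
force: [2.3, -12.6, -3.6]
grip_width: -0.001
```

play_rows(
  plan=[
    [-0.5,1.45,0,0,0,0,-1],
    [-0.5,1.45,0,0,0,0,-1],
    [-0.5,1.45,0,0,0,0,-1],
    [-0.5,1.45,0,0,0,0,-1],
    [-0.5,1.45,0,0,0,0,-1],
  ],
)

```text
time_s: 15.88
eef_pos: [546.9, 58.9, 13.2]
ee_rot: [0.026, 0.577, 0.816, -0.009]
force: [2.4, -10.1, -3.4]
grip_width: -0.004
```

play_rows(
  plan=[
    [-0.5,1.45,0,0,0,0,-1],
    [-0.5,1.45,0,0,0,0,-1],
    [-0.5,1.45,0,0,0,0,-1],
    [-0.5,1.45,0,0,0,0,-1],
    [-0.5,1.45,0,0,0,0,-1],
  ],
)

```text
time_s: 16.3
eef_pos: [547.1, 58.4, 13.4]
ee_rot: [0.032, 0.576, 0.816, -0.012]
force: [2.2, -9.6, -3.6]
grip_width: 0.004
```

The tug held at 10–13 N for over 1.2 s without slip. I'll unhook and rise clear.

play_rows(
  plan=[
    [1.2,-3.6,0,0,0,0,-1],
    [1,-2.8,0,0,0,0,-1],
    [0,0,0,0,0,0,-1],
  ],
)

```text
time_s: 16.55
eef_pos: [549.6, 51.3, 13.6]
ee_rot: [0.032, 0.577, 0.816, -0.012]
force: [0.7, 0.1, -0.5]
grip_width: -0.002
```

play_rows(
  plan=[
    [0,0,10,0,0,0,-1],
    [0,0,15,0,0,0,-1],
    [0,0,25,0,0,0,-1],
    [0,0,30,0,0,0,-1],
    [0,0,35,0,0,0,-1],
  ],
)

```text
time_s: 16.97
eef_pos: [544.6, 52.5, 128.5]
ee_rot: [0.025, 0.577, 0.817, -0.015]
force: [-0.2, -0.3, 0.2]
grip_width: 0.007
```

play_rows(
  plan=[
    [0,0,35,0,0,0,-1],
    [0,0,35,0,0,0,-1],
    [0,0,0,0,0,0,-1],
    [0,0,0,0,0,0,-1],
  ],
)

```text
time_s: 17.3
eef_pos: [545.8, 53.8, 212.9]
ee_rot: [0.031, 0.576, 0.817, -0.011]
force: [-1.3, -0.2, -1.1]
grip_width: 0.004
```

```bash
python3 - <<'E'
from h import *
st=sense();print(st['time_s'],st['eef_pos'],st['force'])
s=cap('scene','s9.png');d=cap('side','d9.png')
R=lambda c:blobs(c['img'],(172,120,60),(180,255,255),10)+blobs(c['img'],(0,150,60),(4,255,255),10)
O=lambda c:blobs(c['img'],(3,150,120),(14,255,255),15)
print(R(s),R(d));print(O(s),O(d))
a=cv2.resize(s['img'][180:330,210:410],(400,300),interpolation=cv2.INTER_CUBIC);b=cv2.resize(d['img'][180:330,210:410],(400,300),interpolation=cv2.INTER_CUBIC)
cv2.imwrite('pics/p9.png',np.hstack([a,b]))
for n,c0,c in(('scene0',cv2.imread('pics/scene0.png'),s['img']),('side0',cv2.imread('pics/side0.png'),d['img'])):
    f=cv2.absdiff(cv2.GaussianBlur(c0,(5,5),0),cv2.GaussianBlur(c,(5,5),0)).max(2)
    rg={'scene0':{'jar':(390,165,425,210),'spare':(320,165,370,192),'gauge':(180,285,240,370),'mallet':(120,255,185,330)},'side0':{'jar':(210,340,250,385),'spare':(298,358,355,420),'mallet':(360,190,450,228),'gauge':(324,183,350,206)}}[n]
    print(n,{k:int((f[y0:y1,x0:x1]>40).sum()) for k,(x0,y0,x1,y1) in rg.items()})
E
```

```text
17.3 [545.82289448  53.77155482 212.94014588] [-1.31966225 -0.19088941 -1.10191713]
[((np.float64(326.4), np.float64(216.7)), [319, 215, 17, 5, 21])] [((np.float64(305.2), np.float64(276.6)), [294, 275, 23, 4, 87])]
[((np.float64(274.5), np.float64(226.9)), [271, 224, 9, 7, 43]), ((np.float64(360.5), np.float64(277.5)), [358, 276, 6, 4, 20])] [((np.float64(385.6), np.float64(204.0)), [374, 200, 25, 9, 54]), ((np.float64(418.9), np.float64(213.2)), [400, 207, 40, 13, 105]), ((np.float64(253.8), np.float64(226.8)), [252, 225, 5, 4, 16]), ((np.float64(339.3), np.float64(235.0)), [335, 232, 9, 7, 49]), ((np.float64(414.0), np.float64(256.9)), [412, 255, 5, 5, 22]), ((np.float64(317.9), np.float64(381.8)), [309, 368, 18, 28, 93]), ((np.float64(332.5), np.float64(387.9)), [324, 374, 18, 29, 102])]
scene0 {'jar': 0, 'spare': 3, 'gauge': 0, 'mallet': 0}
side0 {'jar': 0, 'spare': 0, 'mallet': 0, 'gauge': 182}
```

View pics/p9.png

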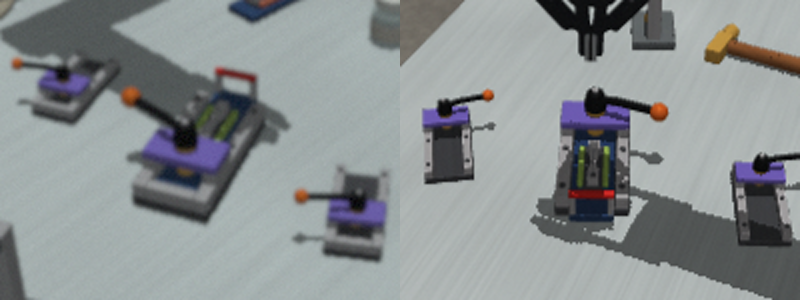

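The die is home (bow at scene 326,217 and side 305,277, both unchanged by the tug). The lever is swung round and the tool is clear. The bystanders have not moved; the only difference flagged, by the gauge in the side view, comes from the gripper covering it at the start.

```bash
python3 -c "
from rig import ctrl;print(ctrl.finish_job())"
```

```text
the job is handed in; nothing more can be done
None
```

The die is home and clamped, it held under the tug, and I handed the job in at 17.4 s of arm time.

- **Die home:** I pushed it about 22 mm until the force jumped from 3 N to 30 N against the stop. Two camera views put the bow within 4 mm of where I had worked out home to be.
- **Clamp:** I swung the lever clockwise about 0.7 rad until it bit. I then leaned on the ball at about 12–13 N for 1.6 s (peak reading about 14 N), and the lever turned no further.
- **Tug:** I hooked the bow from inside and pulled at 10–13 N for about 1.3 s. Before that, the force dipped to about 6 N while I settled the hold. The bow's image positions before and after agree to within a pixel.
- **Last look:** The tool was clear of everything. The spare die, mallet, jar and gauge were unchanged in the views where they could be compared. In the side view the gauge region differed, because the gripper covered it in the first picture; the scene view shows the gauge unmoved.

**Disagreements:**
- The real fingertips sat about 31 mm above the height the arm reported. My first push therefore passed over the bow without touching it, and I corrected for that afterwards.
- The tool also tilted and drifted a few mm while leaning and tugging.

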